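# Key the crank onto a loaded coffee mill by feel

## Robot

A 6-joint arm with a two-finger parallel gripper is mounted at the origin on a cart in front of the work surface, level with it; the furniture and walls round the work are solid. World frame = base frame: x ahead of the robot, y to its left, z up, the work surface at z = 0. Lengths are in m, angles in degrees, forces in N, time in s.
With the tool pointing down it reaches from about 0.35 to 0.875 m from the base axis. Payload 4.2 kg.
Tool frame: the origin (TCP) lies between the finger pads; the fingertips stand 25 mm ahead of it and the grasp point (between the pads) lies 6 mm ahead of it (r.tips_ahead is the distance from the TCP to the fingertips, in m); z points along the fingers, y is the direction in which the jaws open and shut (so a half turn about z gives the same grasp; the last joint's range is limited). The gripper opens to 87 mm and grips with 3 to 60 N. Pads are 19 mm wide; open, the fingers measure 117 mm over their backs; the gripper's body (75 mm by 190 mm) begins 51 mm behind the grasp point.
Start: joints at [-52.678, 22.042, 0.453, 0, -68.411, -14.817], TCP at [0.239, -0.577, 0.223] pointing down, gripper open.
Joint ranges: [-179.83, 179.83], [-69.29, 118.12], [-61.27, 80.66], [-181.25, 117.63], [-171.15, -9.14], [-177.46, 177.46]. Speed limits (degrees/s): [159.86, 159.86, 180, 180, 180, 180].

## Interface

Orientations are given as a 3x3 rotation matrix whose columns are the frame's x, y, z axes.
In Python, from station import r, vision, finish_job gives the robot as it stands.
- The arm moves only by the shell command python3 -m jog 'ROWS'. ROWS is a JSON object of lists of equal length, an entry for each row: "rot": the turn, a rotation vector about the world's x, y, z in degrees, a list of three; "delta_pos": the shift along the world's x, y, z in mm, a list of three; "grip": the opening in per cent of the stroke, from 0 (shut) to 100 (fully open). A call has 1 to 10 rows; each row shifts and turns the commanded pose from where the row before left it; what a row does not reach is not made up. A row lasts 1/12 s, in which the tool goes at most 41.7 mm and 7.16 degrees, less where a joint would pass 70% of its speed; a pose out of reach is approached as far as the arm can. A call with a gripper value outside its range is refused whole. The fingers move at their own pace and stop on an object; the grip force is fixed at half the most. Time passes only in rows, so rows that do not move let the fingers close. It gives the time, the measured TCP pose, the force and the opening at its end, in the units of the state.
- r.sense(): the state, without advancing time (a new reading comes with each control period).
- vision.capture(name): name is "side" or "top" or "wrist"; returns a dict with "frame" (420x560x3 uint8, red, green, blue), "K" (3x3 intrinsics, pixels), "xyz" and "orientation" of the camera in the world. Camera axes: x right, y up, looking along -z (the intrinsics and any distortion apply to the point x, -y, -z); pixel columns grow to the right and rows downward; lengths in m; the calibration is good to about 2 mm. A picture is of the moment at which its call begins. There is no depth.
- finish_job(): hands the job in, once; it reports no verdict.
The state is a dict: "time_s": time; "joints": joint angles; "joint_velocities": joint speeds; "effort": joint torques, N m; "tcp_pos": TCP position; "ee_rot": TCP orientation; "wrist_force": force on the tool from outside, world axes, zero at the start; "moment": the same for the moment, N m; "gripper_width": opening from 0.0 (shut) to 1.0 (fully open).
Only numpy, scipy, OpenCV 4.12 (cv2) and the standard library are available. Lean on these libraries where they do the work, as an engineer would, in place of code of your own. Each camera call takes 0.05 s, during which the arm holds its last target. There are 200 camera calls.

## Task

Fit the loose crank onto the hand coffee mill: take it by the wooden grip on its hub, set the hub into the well on top of the mill and, pressing only lightly, turn it until you feel the drive lugs drop into the keyways hidden below; stop turning there, let the hub down fully home and let go. The mill is loaded but the coffee is not wanted yet, so do not force it and do not grind: the spindle inside must stay where it is. Leave the mug, carafe, scoop and cup where they stand.

Things in the scene. Friction and masses are not known exactly. Their poses are not given: they have to be found in the camera images.
- mill: Hand coffee mill fixed to the worktop by a suction foot: black rubber foot 108 mm across, glass receiver, knurled aluminium barrel, black cap 84 mm across. Origin: centre of its underside on the worktop, z up along the spindle axis. The cap's flat rim, z = 136 mm, surrounds a round well 51 mm across with a fixed round guide post in its middle, 30 mm across, that stands 3 mm above the rim.
- well (a point): Centre of the well at rim height. Deep in the ring gap, 22.5 mm below the rim, lies the flat face of the driver with 4 keyways 90 degrees apart, 7.5 mm wide, 7 mm deep. Their angle differs each time and neither the mill nor this point tells it. Lugs riding on the face: crank origin 22.5 mm below this point; home, lugs in keyways, flange flush on the rim: 28 mm below.
- crank: Loose dark steel crank, 0.2-0.33 kg, upright on the worktop. Origin: hub axis at the tips of two drive lugs (at +y and -y, 5 mm wide, 6 mm long) under a steel sleeve 46 mm outside, 33 mm inside, z = 6 to 28 mm; flange 66 mm across, z = 28 to 33. Arm along +x, 15 mm wide, steps down to a wooden knob at x = 98 mm (24 mm across, top z = 42). Fits every 90 degrees, 3 degrees to spare.
- grip (a point): Middle of the dark wooden grip block on the crank's hub axis, 47 mm above the crank's origin; block 34 mm along the crank's x, 20 mm thick along its y, 28 mm tall (33 to 61 mm above the origin). Pinch it across the 20 mm; its flat faces look along the crank's +y and -y. All parts are hard and stiff: touch down slowly, about 15 mm/s, and press with some 5 N.
- spindle (a joint): Turn of the mill's spindle and driver since the start, rad, anticlockwise from above positive; it reads 0 at the start whatever the angle of the keyways. It takes about 0.4 N m to turn, so it stays put under a press of some 5 N, but a hard press carries it round by friction and lugs turned on in the keyways drive it; more than 0.3 rad either way is grinding.
- mug: beige speckled mug, 93 mm tall, about 82 mm across and 117 mm with its handle; bystander, origin centre of its underside
- carafe: small glass carafe with coffee beans, 73 mm across, 118 mm tall; bystander, origin centre of its underside
- scoop: brass coffee scoop, 138 mm long, 41 mm wide, 27 mm tall, lying on the worktop; bystander, origin centre of its underside
- cup: white espresso cup, 50 mm tall, 64 x 91 mm with its handle; bystander, origin centre of its underside

How it is judged (in metres and radians):
On the way:
1. the crank is lifted clear of the worktop (height (world z) of crank above 0.05 m), for 0.1 s.
At the end, for the whole second after the job is handed in: Crank on the mill's axis (within 4 mm), upright (0.06 rad), flange flush on the rim with the lugs in keyways (origin 105 to 110 mm above the mill's underside), at rest, released; spindle within 0.3 rad of its start; mug, carafe, scoop and cup within 30 mm of theirs (horizontal distance between crank and mill below 0.004 m and z of crank in the frame of mill between 0.105 and 0.11 m and angle between crank's own z axis and vertical below 0.06 rad and linear speed of crank below 0.01 m/s and value of joint spindle between -0.3 and 0.3 rad and distance of each of mug, carafe, scoop, cup from where it was at the start of the episode below 0.03 m); the robot touches nothing.
It fails at once if the mill was turned: the spindle left its place by more than 0.3 rad (not (value of joint spindle between -0.3 and 0.3 rad)).
It fails at once if the crank was forced: more than 50 N between crank and mill before it was home (contact force between crank and mill above 50 N and z of crank in the frame of mill above 0.1105 m).
It fails at once if the crank was slammed home: more than 90 N between crank and mill (contact force between crank and mill above 90 N).
It fails at once if the mug, carafe, scoop or cup was moved by more than 30 mm (distance of any of mug, carafe, scoop, cup from where it was at the start of the episode above 0.03 m).
It also fails if it takes over 72 s, if anything falls off the work surface, if the arm or the gripper's body presses on something with over 40 N, if the wrist force passes 120 N, or if a joint passes its speed limit or range.

## Working session

There is one attempt and no reset: what is moved stays moved. The work goes in short steps, Python scripts to look and compute and a shell command to move; the robot and the scene stay as the last step left them, time stands still between calls to the robot, and variables do not carry over. Pictures are saved under pics/ and viewed, about 8 in all and at most 12, crops included, and the job is handed in when it is done.

```bash
mkdir -p pics
cat > h.py <<'E'
import numpy as np, cv2
from station import r, vision
def cap(n,save=None):
    c=vision.capture(n)
    if save: cv2.imwrite('pics/'+save,c['frame'][:,:,::-1])
    return c
def ray(c,u,v,z):
    K=np.array(c['K']);d=np.linalg.inv(K)@[u,v,1];d=np.array(c['orientation'])@[d[0],-d[1],-d[2]]
    o=np.array(c['xyz']);return o+d*(z-o[2])/d[2]
def proj(c,p):
    q=np.array(c['orientation']).T@(np.array(p)-c['xyz']);K=np.array(c['K']);w=K@[q[0],-q[1],-q[2]];return w[:2]/w[2]
E
python3 - <<'E'
from h import *
import pickle
d={n:cap(n) for n in('top','side')}
pickle.dump(d,open('d.pkl','wb'))
for n in d:print(n,d[n].keys(),d[n]['xyz'],np.round(d[n]['orientation'],3).tolist(),np.array(d[n]['K']).tolist())
cv2.imwrite('pics/a.png',d['top']['frame'][:,:,::-1]);cv2.imwrite('pics/b.png',d['side']['frame'][:,:,::-1])
s=r.sense();print(s['ee_rot'],s['wrist_force'],s['time_s'])
E
```

```text
top dict_keys(['frame', 'K', 'xyz', 'orientation']) [ 0.40902629 -0.07958726  1.35541805] [[0.025, 0.994, -0.109], [-1.0, 0.023, -0.014], [-0.012, 0.11, 0.994]] [[533.8695410939919, 0.0, 284.7124790365327], [0.0, 533.8695410939919, 218.20531340214757], [0.0, 0.0, 1.0]]
side dict_keys(['frame', 'K', 'xyz', 'orientation']) [0.21767676 0.91112903 0.58719495] [[-0.944, 0.156, -0.29], [-0.329, -0.388, 0.861], [0.021, 0.908, 0.418]] [[474.8829064825867, 0.0, 285.98385586233667], [0.0, 474.8829064825867, 205.36259454993908], [0.0, 0.0, 1.0]]
[[-9.23879441e-01 -3.82682690e-01 -8.58742622e-04]
 [-3.82683638e-01  9.23877712e-01  1.79066481e-03]
 [ 1.08116744e-04  1.98298515e-03 -9.99998028e-01]] [-0.33692462 -0.26810538  0.72676039] 0.1
```

View pics/a.png

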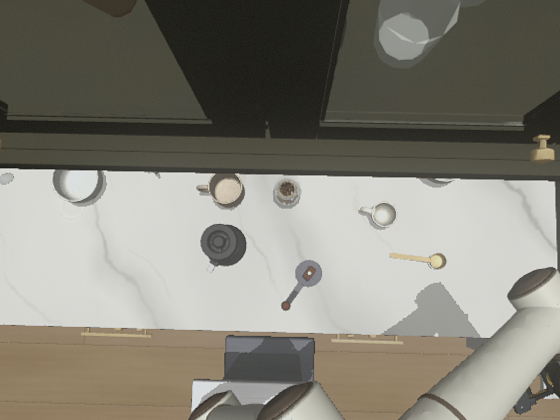

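View pics/b.png

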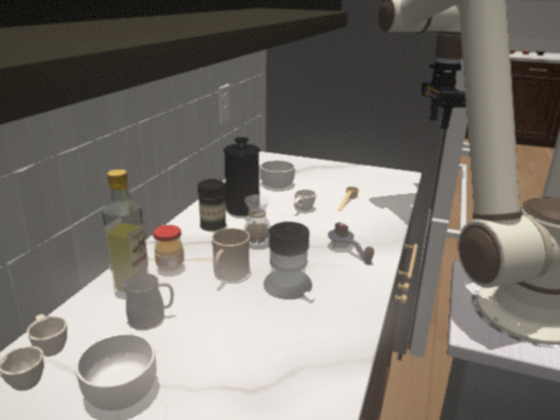

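Top view: mill cap near (220,242), crank hub (308,273), knob (286,306). Next I measure both.

Run:
```python
from h import *
import pickle
c=pickle.load(open('d.pkl','rb'))['top']
im=c['frame']
for n,p,z in(('mill cap',(220,242),.136),('post',(218,241),.139),('grip',(309,272),.061),('flange',(308,273),.033),('knob',(286,306),.042)):print(n,ray(c,*p,z).round(4))
cv2.imwrite('pics/c.png',cv2.resize(im[205:325,190:340,::-1],None,fx=5,fy=5,interpolation=cv2.INTER_CUBIC))
```

```text
mill cap [0.485 0.085 0.136]
post [0.487  0.0892 0.139 ]
grip [ 0.4224 -0.1225  0.061 ]
flange [ 0.4202 -0.121   0.033 ]
knob [ 0.339  -0.0689  0.042 ]
```

View pics/c.png

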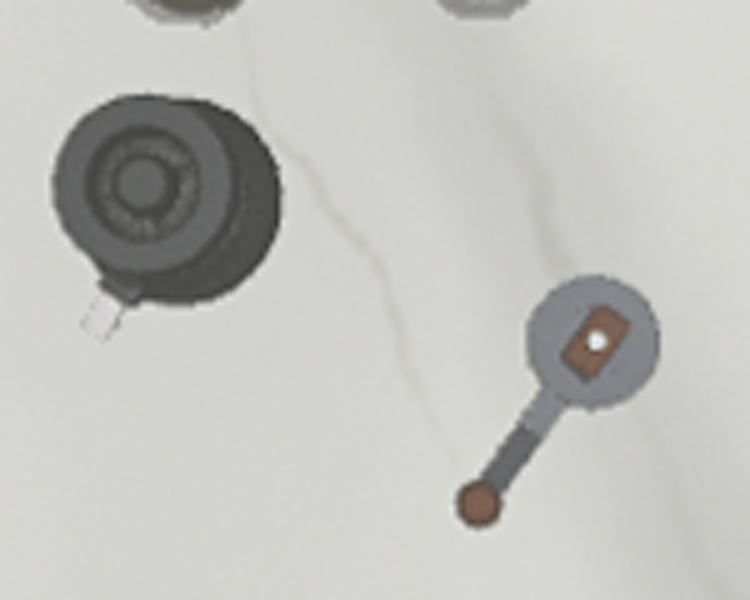

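```bash
python3 -m jog '{"delta_pos":[[15,38,0],[15,38,0],[15,38,0],[15,38,0],[15,38,0],[15,38,0],[15,38,0],[15,38,0],[15,38,0],[15,38,0]],"rot":[[0,0,-5.55],[0,0,-5.55],[0,0,-5.55],[0,0,-5.55],[0,0,-5.55],[0,0,-5.55],[0,0,-5.55],[0,0,-5.55],[0,0,-5.55],[0,0,-5.55]],"grip":[100,100,100,100,100,100,100,100,100,100]}' && python3 -m jog '{"delta_pos":[[16,38,0],[16,37,0],[0,0,0],[0,0,0],[0,0,0],[0,0,0]],"rot":[[0,0,0],[0,0,0],[0,0,0],[0,0,0],[0,0,0],[0,0,0]],"grip":[100,100,100,100,100,100]}'
python3 - <<'E'
from h import *
import pickle
c=cap('wrist','w1.png');t=cap('top');pickle.dump((c,t),open('w1.pkl','wb'))
s=r.sense();print(s['tcp_pos'],np.round(s['ee_rot'],4).tolist(),s['joints'],s['wrist_force'])
print(c['xyz'],np.round(c['orientation'],3).tolist(),c['K'])
E
```

```text
time_s: 0.93
tcp_pos: [0.3867, -0.2027, 0.2232]
ee_rot: [[-0.846, 0.533, -0.0], [0.533, 0.846, 0.0], [0.0, 0.0, -1.0]]
wrist_force: [0.6, -0.0, 0.2]
gripper_width: 1.001
time_s: 1.43
tcp_pos: [0.4182, -0.1304, 0.223]
ee_rot: [[-0.848, 0.53, -0.001], [0.53, 0.848, -0.0], [0.001, -0.0, -1.0]]
wrist_force: [0.1, 0.3, 0.3]
gripper_width: 1.0
[ 0.41816747 -0.13070455  0.22312526] [[-0.8473, 0.5311, -0.0005], [0.5311, 0.8473, -0.0], [0.0004, -0.0003, -1.0]] [ 4.03306742e+00  3.48707929e+00 -2.41350224e+01 -1.79521391e-03
 -6.24046790e+01 -1.26109718e+02] [-0.14485376 -0.17194852  0.26503428]
[ 0.35096394 -0.08812223  0.38413016] [[0.53, -0.813, -0.243], [0.848, 0.507, 0.154], [-0.002, -0.287, 0.958]] [[340.19627094   0.         283.47002734]
 [  0.         340.19627094 217.48530446]
 [  0.           0.           1.        ]]
```

View pics/w1.png

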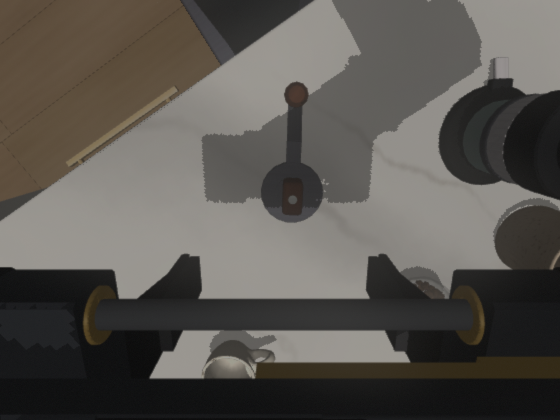

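Run:
```python
from h import *
import pickle
c,t=pickle.load(open('w1.pkl','rb'))
t0=pickle.load(open('d.pkl','rb'))['top']
im=c['frame'];hsv=cv2.cvtColor(im,cv2.COLOR_RGB2HSV)
m=((hsv[...,0]<12)&(hsv[...,1]>70)).astype(np.uint8)
m[:75]=0;m[:,:270]=0;m[220:]=0;m[:,320:]=0
n,l,st,ce=cv2.connectedComponentsWithStats(m)
for i in range(1,n):
    if st[i,4]>30: print(st[i],ce[i]); 
# flange contour
print('grip-top from dot',ray(c,292,199,.061),'flange',ray(c,292,191,.033),'knob',ray(c,296,94,.042))
print('top: grip',ray(t0,309.1,273.3,.061),'flange',ray(t0,308.7,273.2,.033),'knob',ray(t0,285.7,305.7,.042),'cap',ray(t0,218.4,241.7,.136))
cv2.imwrite('pics/w1c.png',cv2.resize(im[80:230,220:370,::-1],None,fx=4,fy=4,interpolation=cv2.INTER_CUBIC))
```

```text
[288  85  18  19 238] [296.38235294  94.07142857]
[284 183  18  14 116] [291.67241379 188.6637931 ]
grip-top from dot [ 0.42131526 -0.12294614  0.061     ] flange [ 0.42003942 -0.12143146  0.033     ] knob [ 0.34045493 -0.06829239  0.042     ]
top: grip [ 0.41929681 -0.12281597  0.061     ] flange [ 0.41973982 -0.12276185  0.033     ] knob [ 0.33971012 -0.06813586  0.042     ] cap [0.48559977 0.08867838 0.136     ]
```

View pics/w1c.png

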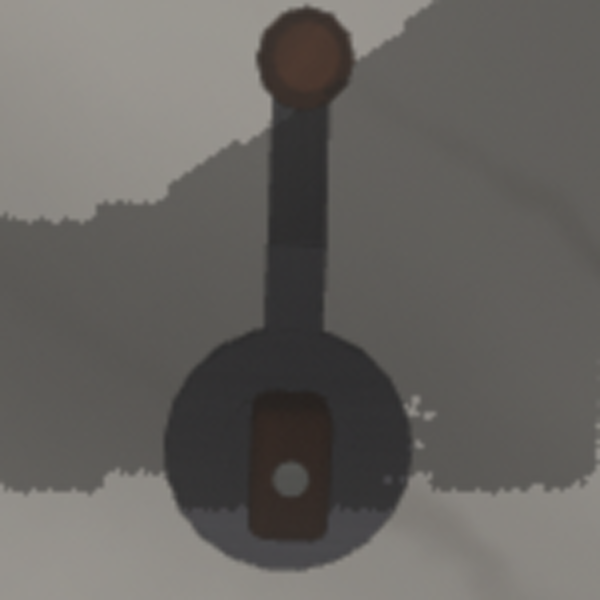

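```bash
python3 -m jog '{"delta_pos":[[2.3,8.2,-10],[0,0,-20],[0,0,-25],[0,0,-25],[0,0,-25],[0,0,-20],[0,0,-15],[0,0,-10],[0,0,-6],[0,0,-4]],"rot":[[0,0,-1],[0,0,-1],[0,0,0],[0,0,0],[0,0,0],[0,0,0],[0,0,0],[0,0,0],[0,0,0],[0,0,0]],"grip":[100,100,100,100,100,100,100,100,100,100]}' && python3 -m jog '{"delta_pos":[[0,0,0],[0,0,0],[0,0,0],[0,0,0],[0,0,0],[0,0,0],[0,0,0],[0,0,0],[0,0,0],[0,0,0]],"rot":[[0,0,0],[0,0,0],[0,0,0],[0,0,0],[0,0,0],[0,0,0],[0,0,0],[0,0,0],[0,0,0],[0,0,0]],"grip":[60,60,60,0,0,0,0,0,0,0]}'
```

```text
time_s: 2.37
tcp_pos: [0.4206, -0.1223, 0.0626]
ee_rot: [[-0.829, 0.56, -0.001], [0.56, 0.829, -0.0], [0.001, -0.001, -1.0]]
wrist_force: [-0.5, 0.0, 0.7]
gripper_width: 0.995
time_s: 3.2
tcp_pos: [0.4211, -0.1214, 0.0633]
ee_rot: [[-0.83, 0.558, 0.0], [0.558, 0.83, 0.0], [-0.0, 0.0, -1.0]]
wrist_force: [0.0, 0.5, 0.6]
gripper_width: 0.327
```

```bash
python3 -m jog '{"delta_pos":[[0,0,0],[0,0,0],[0,0,0],[0,0,0],[0,0,0],[0,0,4],[0,0,8],[0,0,10],[0,0,10],[0,0,10]],"rot":[[0,0,0],[0,0,0],[0,0,0],[0,0,0],[0,0,0],[0,0,0],[0,0,0],[0,0,0],[0,0,0],[0,0,0]],"grip":[0,0,0,0,0,0,0,0,0,0]}' && python3 -m jog '{"delta_pos":[[0,0,20],[0,0,20],[0,0,20],[0,0,20],[0,0,20],[0,0,15],[0,0,8],[0,0,5],[0,0,0],[0,0,0]],"rot":[[0,0,0],[0,0,0],[0,0,0],[0,0,0],[0,0,0],[0,0,0],[0,0,0],[0,0,0],[0,0,0],[0,0,0]],"grip":[0,0,0,0,0,0,0,0,0,0]}'
python3 - <<'E'
from h import *
import pickle
d={n:cap(n) for n in('top','side','wrist')}
pickle.dump(d,open('d2.pkl','wb'))
s=r.sense();print(s['tcp_pos'],s['gripper_width'],s['joints'],s['wrist_force'],s['moment'])
cv2.imwrite('pics/e.png',np.hstack([cv2.resize(d[n]['frame'][:,:,::-1],(400,300)) for n in('side','wrist')]))
E
```

```text
time_s: 4.03
tcp_pos: [0.4212, -0.1215, 0.1064]
ee_rot: [[-0.83, 0.558, 0.001], [0.558, 0.83, -0.0], [-0.001, 0.0, -1.0]]
wrist_force: [-0.0, -0.2, 0.4]
gripper_width: 0.009
time_s: 4.87
tcp_pos: [0.4206, -0.1213, 0.2327]
ee_rot: [[-0.83, 0.558, -0.001], [0.558, 0.83, 0.0], [0.001, -0.0, -1.0]]
wrist_force: [-0.4, 0.4, -0.8]
gripper_width: 0.006
[ 0.42045975 -0.12140785  0.23224255] 0.004748782067999912 [ 5.30079197e+00  3.03846743e+00 -2.32281312e+01 -1.40780492e-02
 -6.38697021e+01 -1.29242146e+02] [ 0.15166265 -0.17848492 -0.27274211] [-0.05223576 -0.08904938  0.00100584]
```

View pics/e.png

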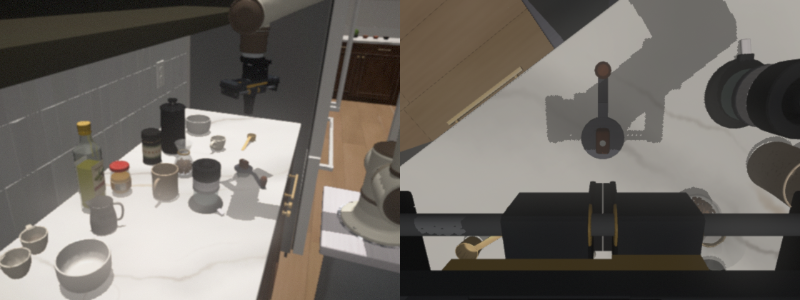

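The fingers hadn't gripped when I lifted; the crank still stands at its place (flange near (600,137) in the right half). I'll check whether it moved, then retry.

Run:
```python
from h import *
import pickle
d=pickle.load(open('d2.pkl','rb'));c=d['wrist']
print(r.tips_ahead)
im=c['frame'];hsv=cv2.cvtColor(im,cv2.COLOR_RGB2HSV)
m=((hsv[...,0]<12)&(hsv[...,1]>70)).astype(np.uint8)
m[:75]=0;m[:,:250]=0;m[230:]=0;m[:,320:]=0
n,l,st,ce=cv2.connectedComponentsWithStats(m)
for i in range(1,n):
    if st[i,4]>30: print(st[i],ce[i],ray(c,*ce[i],.042))
print('predicted knob/flange px if unmoved',proj(c,[.3402,-.0682,.042]),proj(c,[.4205,-.1222,.033]))
g=cv2.cvtColor(im,cv2.COLOR_RGB2GRAY);print(cv2.HoughCircles(cv2.resize(g[140:250,220:350],None,fx=3,fy=3),cv2.HOUGH_GRADIENT,1,50,param1=80,param2=20,minRadius=70,maxRadius=120))
```

```text
0.025
[276  90  17  17 219] [283.94063927  98.02739726] [ 0.34081309 -0.067976    0.042     ]
[276 186  16  14  82] [282.01219512 190.32926829] [ 0.41588758 -0.12087446  0.042     ]
predicted knob/flange px if unmoved [283.39952228  97.61105533] [283.4346987  192.72581224]
[[[190.5 157.5  90.9]]]
```

```bash
python3 -m jog '{"delta_pos":[[0,0,-5],[0,0,-20],[0,0,-25],[0,0,-10],[0,0,0],[0,0,0],[0,0,0],[0,0,0],[0,0,0],[0,0,0]],"rot":[[0,0,0],[0,0,0],[0,0,0],[0,0,0],[0,0,0],[0,0,0],[0,0,0],[0,0,0],[0,0,0],[0,0,0]],"grip":[70,70,70,70,70,70,70,70,70,70]}'
```

```text
time_s: 5.85
tcp_pos: [0.4215, -0.1214, 0.1739]
ee_rot: [[-0.83, 0.558, 0.002], [0.558, 0.83, 0.0], [-0.001, 0.001, -1.0]]
wrist_force: [0.2, 0.3, -0.4]
gripper_width: 0.659
```

The crank has not moved. Retry with a full closing pause before lifting.

```bash
python3 -m jog '{"delta_pos":[[0,0,-15],[0,0,-25],[0,0,-25],[0,0,-20],[0,0,-13],[0,0,-8],[0,0,-5],[0,0,-1],[0,0,0],[0,0,0]],"rot":[[0,0,0],[0,0,0],[0,0,0],[0,0,0],[0,0,0],[0,0,0],[0,0,0],[0,0,0],[0,0,0],[0,0,0]],"grip":[70,70,70,70,70,70,70,70,70,70]}' && python3 -m jog '{"delta_pos":[[0,0,0],[0,0,0],[0,0,0],[0,0,0],[0,0,0],[0,0,0],[0,0,0],[0,0,0],[0,0,0],[0,0,0]],"rot":[[0,0,0],[0,0,0],[0,0,0],[0,0,0],[0,0,0],[0,0,0],[0,0,0],[0,0,0],[0,0,0],[0,0,0]],"grip":[0,0,0,0,0,0,0,0,0,0]}'
```

```text
time_s: 6.68
tcp_pos: [0.4218, -0.1214, 0.0621]
ee_rot: [[-0.83, 0.558, 0.002], [0.558, 0.83, 0.0], [-0.002, 0.001, -1.0]]
wrist_force: [-0.7, -0.1, 0.7]
gripper_width: 0.705
time_s: 7.52
tcp_pos: [0.421, -0.1215, 0.0612]
ee_rot: [[-0.83, 0.558, -0.0], [0.558, 0.83, -0.0], [0.0, -0.0, -1.0]]
wrist_force: [-0.1, -0.5, 1.0]
gripper_width: 0.205
```

```bash
python3 -m jog '{"delta_pos":[[0,0,0],[0,0,0],[0,0,0],[0,0,0],[0,0,0],[0,0,0]],"rot":[[0,0,0],[0,0,0],[0,0,0],[0,0,0],[0,0,0],[0,0,0]],"grip":[0,0,0,0,0,0]}' && python3 -m jog '{"delta_pos":[[0,0,2],[0,0,4],[0,0,5],[0,0,5],[0,0,5],[0,0,0],[0,0,0]],"rot":[[0,0,0],[0,0,0],[0,0,0],[0,0,0],[0,0,0],[0,0,0],[0,0,0]],"grip":[0,0,0,0,0,0,0]}'
```

```text
time_s: 8.02
tcp_pos: [0.421, -0.1214, 0.0613]
ee_rot: [[-0.83, 0.558, -0.0], [0.558, 0.83, -0.0], [0.0, -0.0, -1.0]]
wrist_force: [0.1, -0.2, 0.5]
gripper_width: 0.202
time_s: 8.6
tcp_pos: [0.4213, -0.1214, 0.0827]
ee_rot: [[-0.83, 0.558, 0.001], [0.558, 0.83, 0.0], [-0.001, 0.001, -1.0]]
wrist_force: [-0.9, 0.6, -2.2]
gripper_width: 0.204
```

```bash
python3 -m jog '{"delta_pos":[[0,0,10],[0,0,20],[0,0,20],[0,0,20],[0,0,20],[0,0,20],[0,0,20],[0,0,15],[0,0,5],[0,0,0]],"rot":[[0,0,0],[0,0,0],[0,0,0],[0,0,0],[0,0,0],[0,0,0],[0,0,0],[0,0,0],[0,0,0],[0,0,0]],"grip":[0,0,0,0,0,0,0,0,0,0]}' && python3 -m jog '{"delta_pos":[[4,10,0],[6,20,0],[6,20,0],[6,20,0],[6,20,0],[6,20,0],[5,10,0],[0,0,0],[0,0,0],[0,0,0]],"rot":[[0,0,0],[0,0,0],[0,0,0],[0,0,0],[0,0,0],[0,0,0],[0,0,0],[0,0,0],[0,0,0],[0,0,0]],"grip":[0,0,0,0,0,0,0,0,0,0]}'
python3 - <<'E'
from h import *
import pickle
d={n:cap(n) for n in('top','side','wrist')}
pickle.dump(d,open('d3.pkl','wb'))
s=r.sense();print(s['tcp_pos'],s['gripper_width'],s['joints'],s['wrist_force'],s['moment'])
cv2.imwrite('pics/f.png',d['wrist']['frame'][:,:,::-1])
E
```

```text
time_s: 9.43
tcp_pos: [0.4215, -0.1213, 0.2331]
ee_rot: [[-0.83, 0.558, 0.002], [0.558, 0.83, 0.0], [-0.002, 0.002, -1.0]]
wrist_force: [0.4, 0.1, -2.6]
gripper_width: 0.206
time_s: 10.27
tcp_pos: [0.4594, -0.0018, 0.2314]
ee_rot: [[-0.829, 0.559, -0.002], [0.559, 0.829, -0.001], [0.001, -0.002, -1.0]]
wrist_force: [-0.2, 0.1, -2.3]
gripper_width: 0.205
[ 0.45968764 -0.00210499  0.23209042] 0.2067531267595781 [ 2.00778132e+01  5.30451329e+00 -2.07432725e+01 -2.91770710e-03
 -6.39801975e+01 -1.44083476e+02] [-0.23417573 -0.33106358 -3.05205852] [-0.05772997 -0.03582552 -0.04396917]
```

View pics/f.png

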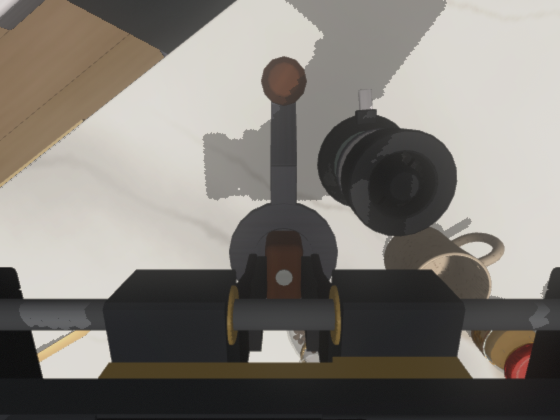

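Run:
```python
from h import *
import pickle
c=pickle.load(open('d3.pkl','rb'))['wrist']
g=cv2.cvtColor(c['frame'],cv2.COLOR_RGB2GRAY).astype(float)
gb=cv2.GaussianBlur(g,(0,0),1)
def edges(cx,cy,z,R,lo,hi,sgn,a0,a1):
    # radial search in plane z about guess for the strongest step; returns plane pts
    P=[]
    for a in np.deg2rad(np.arange(a0,a1,4)):
        rr=np.arange(lo,hi,.0002);q=np.array([proj(c,[cx+x*np.cos(a),cy+x*np.sin(a),z]) for x in rr],np.float32)
        v=cv2.remap(gb.astype(np.float32),q[:,0],q[:,1],cv2.INTER_LINEAR).ravel();d=sgn*np.gradient(v);k=d.argmax()
        if d[k]>.25: P.append([cx+rr[k]*np.cos(a),cy+rr[k]*np.sin(a)])
    return np.array(P)
def fit(P,R):
    from scipy.optimize import least_squares
    return least_squares(lambda t:np.hypot(P[:,0]-t[0],P[:,1]-t[1])-t[2],[*P.mean(0),R],loss='soft_l1',f_scale=.0005)
for nm,args in {'cap':(.4856,.0887,.136,.042,.036,.048,1,0,360),'well':(.4856,.0887,.136,.0255,.021,.031,1,0,360),'post':(.4856,.0887,.139,.015,.011,.019,-1,0,360),'flange':(.4600,-.0020,.2035,.033,.028,.038,1,60,220)}.items():
    P=edges(*args);
    if len(P)>5:
        s=fit(P,args[3]);print(nm,len(P),s.x.round(4),'res mm',np.round(np.median(abs(s.fun))*1e3,2))
cr=c['frame'][110:250,240:470,::-1];cr=np.clip(cr.astype(float)*2.5,0,255).astype(np.uint8)
cv2.imwrite('pics/g.png',cv2.resize(cr,None,fx=3.4,fy=3.4,interpolation=cv2.INTER_CUBIC))
print(proj(c,[.4856,.0887,.136]),proj(c,[.46,-.002,.2035]))
```

```text
cap 90 [0.484  0.0875 0.0433] res mm 1.18
well 90 [0.4869 0.0891 0.0267] res mm 0.23
post 53 [0.4867 0.0891 0.0112] res mm 0.19
flange 40 [ 0.4594 -0.0024  0.0323] res mm 0.15
[401.17806374 183.86266065] [284.21344914 253.80157473]
```

View pics/g.png

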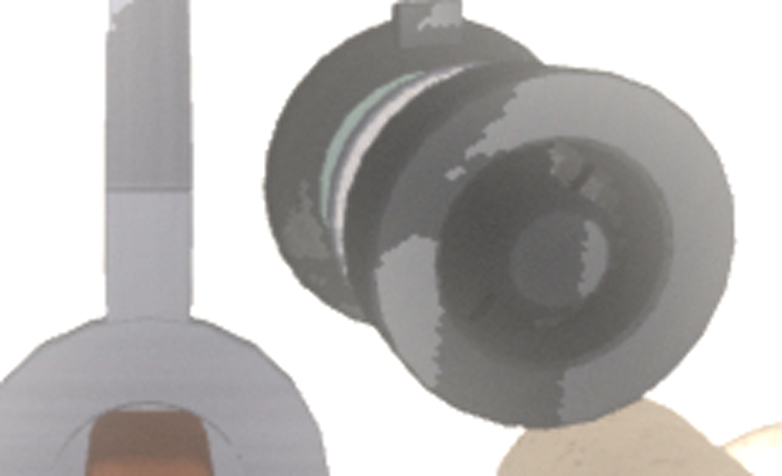

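Run:
```python
from h import *
import pickle
c=pickle.load(open('d3.pkl','rb'))['wrist']
C=np.array([.4868,.0891])
for p in((410.6,162.4),(382.6,199.1)):
    q=ray(c,*p,.1135)[:2]-C;print(np.hypot(*q),np.degrees(np.arctan2(q[1],q[0])))
# polar unwrap of the driver face seen through the gap
g=cv2.GaussianBlur(cv2.cvtColor(c['frame'],cv2.COLOR_RGB2GRAY),(0,0),.7).astype(np.float32)
A=np.deg2rad(np.arange(0,360,.5));R=np.linspace(.012,.028,80)
q=np.array([[proj(c,[C[0]+x*np.cos(a),C[1]+x*np.sin(a),.1135]) for a in A] for x in R],np.float32)
u=cv2.remap(g,q[...,0],q[...,1],cv2.INTER_LINEAR)
u=np.clip(u*4,0,255).astype(np.uint8);cv2.imwrite('pics/p.png',cv2.resize(u,(720,320)))
```

```text
0.01907234634822696 104.00481673723826
0.018286659984759222 -58.28004307549579
```

View pics/p.png

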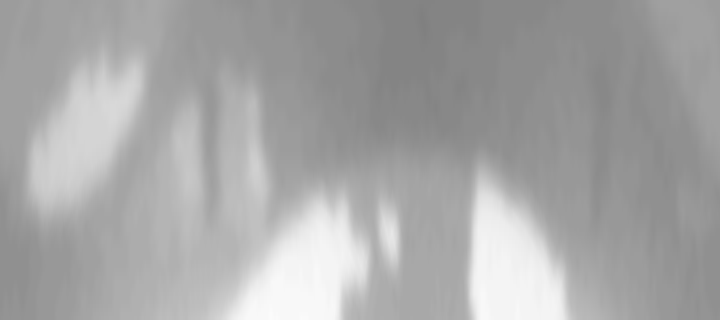

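```bash
python3 -m jog '{"delta_pos":[[2.5,8.5,0],[5,16,0],[5,17,0],[5,17,0],[5,17,0],[4,12,0],[1,4,0],[0,0,0],[0,0,0],[0,0,0]],"rot":[[0,0,0],[0,0,0],[0,0,0],[0,0,0],[0,0,0],[0,0,0],[0,0,0],[0,0,0],[0,0,0],[0,0,0]],"grip":[0,0,0,0,0,0,0,0,0,0]}' && python3 -m jog '{"delta_pos":[[0,0,-3],[0,0,-5],[0,0,-6],[0,0,-4],[0,0,-2],[0,0,0],[0,0,0],[0,0,0]],"rot":[[0,0,0],[0,0,0],[0,0,0],[0,0,0],[0,0,0],[0,0,0],[0,0,0],[0,0,0]],"grip":[0,0,0,0,0,0,0,0]}'
python3 - <<'E'
from h import *
import pickle
P=[];F=[]
for i in range(4):
    c=cap('wrist');s=r.sense();P.append(s['tcp_pos']);F.append(s['wrist_force'])
pickle.dump(c,open('d4.pkl','wb'));t=cap('top','t4.png')
m=np.mean(P,0);print(m,np.std(P,0),np.mean(F,0),'crank est',m[:2]+[-.0003,-.0003],'origin z',m[2]-.0613)
E
```

```text
time_s: 11.25
tcp_pos: [0.4872, 0.0894, 0.2322]
ee_rot: [[-0.829, 0.559, -0.0], [0.559, 0.829, -0.0], [0.0, -0.0, -1.0]]
wrist_force: [-0.9, 0.6, -3.1]
gripper_width: 0.203
time_s: 11.92
tcp_pos: [0.4878, 0.0901, 0.2125]
ee_rot: [[-0.83, 0.558, 0.0], [0.558, 0.83, 0.0], [-0.0, 0.0, -1.0]]
wrist_force: [0.3, 1.0, -3.0]
gripper_width: 0.205
[0.48771563 0.09017666 0.21249895] [4.08129431e-05 1.17406590e-05 2.54383042e-05] [-0.12343118 -0.07308829 -2.16129062] crank est [0.48741563 0.08987666] origin z 0.15119895390203472
```

```bash
python3 -m jog '{"delta_pos":[[-0.5,-0.7,-3],[0,0,-4],[0,0,-2],[0,0,-1.2],[0,0,-1.2],[0,0,-1.2],[0,0,-1.2],[0,0,-1.2]],"rot":[[0,0,0],[0,0,0],[0,0,0],[0,0,0],[0,0,0],[0,0,0],[0,0,0],[0,0,0]],"grip":[0,0,0,0,0,0,0,0]}'
```

```text
time_s: 12.83
tcp_pos: [0.4871, 0.0894, 0.1972]
ee_rot: [[-0.83, 0.558, 0.0], [0.558, 0.83, 0.0], [-0.0, 0.0, -1.0]]
wrist_force: [0.4, 1.2, -1.8]
gripper_width: 0.203
```

```bash
python3 -m jog '{"delta_pos":[[0,0,-1.2],[0,0,-1.2],[0,0,-1.2],[0,0,-1.2],[0,0,0]],"rot":[[0,0,0],[0,0,0],[0,0,0],[0,0,0],[0,0,0]],"grip":[0,0,0,0,0]}'
```

```text
time_s: 13.25
tcp_pos: [0.4869, 0.0893, 0.1922]
ee_rot: [[-0.83, 0.558, -0.001], [0.558, 0.83, -0.0], [0.0, -0.0, -1.0]]
wrist_force: [0.4, -0.2, -2.9]
gripper_width: 0.202
```

```bash
python3 -m jog '{"delta_pos":[[0,0,-1.2],[0,0,-1.2],[0,0,-1.2],[0,0,-1.2],[0,0,-1.2],[0,0,0]],"rot":[[0,0,0],[0,0,0],[0,0,0],[0,0,0],[0,0,0],[0,0,0]],"grip":[0,0,0,0,0,0]}'
```

```text
time_s: 13.75
tcp_pos: [0.4869, 0.0893, 0.1862]
ee_rot: [[-0.83, 0.558, -0.001], [0.558, 0.83, -0.0], [0.0, -0.0, -1.0]]
wrist_force: [0.2, -0.5, -2.3]
gripper_width: 0.203
```

```bash
python3 -m jog '{"delta_pos":[[0,0,-1.2],[0,0,-1.2],[0,0,-1.2],[0,0,-1.2],[0,0,0]],"rot":[[0,0,0],[0,0,0],[0,0,0],[0,0,0],[0,0,0]],"grip":[0,0,0,0,0]}'
```

```text
time_s: 14.17
tcp_pos: [0.4869, 0.0893, 0.1813]
ee_rot: [[-0.83, 0.558, -0.001], [0.558, 0.83, -0.0], [0.0, -0.001, -1.0]]
wrist_force: [0.0, -0.4, -1.7]
gripper_width: 0.205
```

```bash
python3 -m jog '{"delta_pos":[[0,0,-1.2],[0,0,-1.2],[0,0,-1.2],[0,0,-1],[0,0,0]],"rot":[[0,0,0],[0,0,0],[0,0,0],[0,0,0],[0,0,0]],"grip":[0,0,0,0,0]}'
```

```text
time_s: 14.58
tcp_pos: [0.4869, 0.0893, 0.1768]
ee_rot: [[-0.83, 0.558, -0.0], [0.558, 0.83, -0.0], [0.0, -0.0, -1.0]]
wrist_force: [-0.5, -0.7, -3.1]
gripper_width: 0.205
```

```bash
python3 -m jog '{"delta_pos":[[0,0,-0.6],[0,0,-0.6],[0,0,-0.6],[0,0,0]],"rot":[[0,0,0],[0,0,0],[0,0,0],[0,0,0]],"grip":[0,0,0,0]}'
```

```text
time_s: 14.92
tcp_pos: [0.487, 0.0894, 0.1751]
ee_rot: [[-0.83, 0.558, -0.0], [0.558, 0.83, -0.0], [0.0, -0.0, -1.0]]
wrist_force: [0.1, 0.7, -1.7]
gripper_width: 0.208
```

```bash
python3 -m jog '{"delta_pos":[[0,0,-0.4],[0,0,-0.3],[0,0,0]],"rot":[[0,0,0],[0,0,0],[0,0,0]],"grip":[0,0,0]}'; python3 -m jog '{"delta_pos":[[0,0,-0.3],[0,0,-0.2],[0,0,0]],"rot":[[0,0,0],[0,0,0],[0,0,0]],"grip":[0,0,0]}'
```

```text
time_s: 15.17
tcp_pos: [0.4872, 0.0893, 0.1748]
ee_rot: [[-0.83, 0.558, 0.0], [0.558, 0.83, -0.0], [-0.0, 0.0, -1.0]]
wrist_force: [-0.4, -0.2, -0.4]
gripper_width: 0.204
time_s: 15.42
tcp_pos: [0.4873, 0.0893, 0.1746]
ee_rot: [[-0.83, 0.558, 0.001], [0.558, 0.83, -0.0], [-0.001, 0.0, -1.0]]
wrist_force: [-1.2, -0.4, 1.7]
gripper_width: 0.205
```

Lugs touch the face at the expected height (about 4 N press). Now turning lightly.

```bash
python3 -m jog '{"delta_pos":[[0,0,-0.2],[0,0,0],[0,0,0],[0,0,0]],"rot":[[0,0,2.5],[0,0,2.5],[0,0,2.5],[0,0,0]],"grip":[0,0,0,0]}'; python3 -c "
from station import r;s=r.sense();print(s['moment'])"
```

```text
time_s: 15.75
tcp_pos: [0.4877, 0.0897, 0.1745]
ee_rot: [[-0.896, 0.444, 0.002], [0.444, 0.896, 0.001], [-0.001, 0.001, -1.0]]
wrist_force: [-0.0, -0.4, 2.2]
gripper_width: 0.203
[ 0.01959711  0.07314935 -0.13045595]
```

```bash
python3 -m jog '{"delta_pos":[[-0.3,0,0],[0,0,0],[0,0,0],[0,0,0]],"rot":[[0,0,2.5],[0,0,2.5],[0,0,2.5],[0,0,0]],"grip":[0,0,0,0]}'; python3 -c "
from station import r;s=r.sense();print(s['moment'])"
```

```text
time_s: 16.08
tcp_pos: [0.4874, 0.0897, 0.1745]
ee_rot: [[-0.946, 0.325, 0.002], [0.325, 0.946, 0.001], [-0.002, 0.001, -1.0]]
wrist_force: [-0.0, -0.1, 2.8]
gripper_width: 0.206
[ 0.0449871  -0.00453413  0.0036716 ]
```

```bash
python3 -m jog '{"delta_pos":[[0,0,0],[0,0,0],[0,0,0],[0,0,0]],"rot":[[0,0,2],[0,0,2],[0,0,2],[0,0,0]],"grip":[0,0,0,0]}'; python3 -c "
from station import r;s=r.sense();print(s['moment'])"
```

```text
time_s: 16.42
tcp_pos: [0.4874, 0.0897, 0.1745]
ee_rot: [[-0.974, 0.225, 0.002], [0.225, 0.974, 0.001], [-0.001, 0.001, -1.0]]
wrist_force: [-0.1, -0.5, 3.2]
gripper_width: 0.204
[ 0.04789662  0.06707354 -0.00830516]
```

```bash
python3 -m jog '{"delta_pos":[[0,0,0],[0,0,0],[0,0,0],[0,0,0]],"rot":[[0,0,2.5],[0,0,2.5],[0,0,2.5],[0,0,0]],"grip":[0,0,0,0]}'
```

```text
time_s: 16.75
tcp_pos: [0.4873, 0.0896, 0.1744]
ee_rot: [[-0.995, 0.096, 0.001], [0.096, 0.995, 0.0], [-0.001, 0.001, -1.0]]
wrist_force: [-0.3, 0.7, 3.8]
gripper_width: 0.208
```

```bash
python3 -m jog '{"delta_pos":[[0,0,0],[0,0,0],[0,0,0],[0,0,0]],"rot":[[0,0,2],[0,0,2],[0,0,2],[0,0,0]],"grip":[0,0,0,0]}'
```

```text
time_s: 17.08
tcp_pos: [0.4873, 0.0895, 0.1744]
ee_rot: [[-1.0, -0.008, 0.001], [-0.008, 1.0, 0.0], [-0.001, 0.0, -1.0]]
wrist_force: [-0.7, 0.7, 4.0]
gripper_width: 0.206
```

```bash
python3 -m jog '{"delta_pos":[[0,0,0.1],[0,0,0],[0,0,0],[0,0,0]],"rot":[[0,0,2],[0,0,2],[0,0,2],[0,0,0]],"grip":[0,0,0,0]}'
```

```text
time_s: 17.42
tcp_pos: [0.4872, 0.0895, 0.1744]
ee_rot: [[-0.994, -0.112, 0.001], [-0.112, 0.994, 0.0], [-0.001, 0.0, -1.0]]
wrist_force: [-0.0, -0.1, 4.3]
gripper_width: 0.209
```

```bash
python3 -m jog '{"delta_pos":[[0,0,0],[0,0,0],[0,0,0],[0,0,0]],"rot":[[0,0,1.5],[0,0,1.5],[0,0,1.5],[0,0,0]],"grip":[0,0,0,0]}'
```

```text
time_s: 17.75
tcp_pos: [0.4871, 0.0895, 0.1743]
ee_rot: [[-0.982, -0.19, 0.001], [-0.19, 0.982, 0.0], [-0.001, 0.0, -1.0]]
wrist_force: [-0.9, -0.1, 5.0]
gripper_width: 0.204
```

```bash
python3 -m jog '{"delta_pos":[[0,0,0.3],[0,0,0],[0,0,0],[0,0,0]],"rot":[[0,0,1.5],[0,0,1.5],[0,0,1.5],[0,0,0]],"grip":[0,0,0,0]}'; python3 -c "
from station import r;s=r.sense();print(s['moment'])"
```

```text
time_s: 18.08
tcp_pos: [0.4867, 0.0892, 0.1742]
ee_rot: [[-0.964, -0.266, -0.0], [-0.266, 0.964, -0.0], [0.0, -0.0, -1.0]]
wrist_force: [0.5, -0.6, 2.9]
gripper_width: 0.207
[-0.1027682  -0.0064399  -0.04102333]
```

```bash
python3 -m jog '{"delta_pos":[[0,0,0],[0,0,0],[0,0,0],[0,0,0]],"rot":[[0,0,1.5],[0,0,1.5],[0,0,1.5],[0,0,0]],"grip":[0,0,0,0]}'; python3 -c "
from station import r;s=r.sense();print(s['moment'])"
```

```text
time_s: 18.42
tcp_pos: [0.4865, 0.0893, 0.174]
ee_rot: [[-0.94, -0.341, -0.001], [-0.341, 0.94, -0.0], [0.001, 0.0, -1.0]]
wrist_force: [0.8, -0.8, 2.5]
gripper_width: 0.207
[-0.01706196  0.04227944 -0.03656078]
```

```bash
python3 -m jog '{"delta_pos":[[0,0,0],[0,0,0],[0,0,0],[0,0,0]],"rot":[[0,0,2],[0,0,2],[0,0,2],[0,0,0]],"grip":[0,0,0,0]}'; python3 -c "
from station import r;s=r.sense();print(s['moment'])"
```

```text
time_s: 18.75
tcp_pos: [0.4856, 0.0891, 0.1729]
ee_rot: [[-0.899, -0.437, -0.003], [-0.437, 0.899, -0.001], [0.003, 0.001, -1.0]]
wrist_force: [0.1, -1.0, -2.2]
gripper_width: 0.204
[ 0.01804875 -0.02919138  0.00727012]
```

```bash
python3 -m jog '{"delta_pos":[[0,0,0],[0,0,0],[0,0,0],[0,0,0]],"rot":[[0,0,2],[0,0,2],[0,0,2],[0,0,0]],"grip":[0,0,0,0]}'; python3 -c "
from station import r;s=r.sense();print(s['moment'])"
```

```text
time_s: 19.08
tcp_pos: [0.4865, 0.0893, 0.1738]
ee_rot: [[-0.848, -0.529, -0.001], [-0.529, 0.848, -0.0], [0.001, 0.0, -1.0]]
wrist_force: [-0.5, 0.3, -0.4]
gripper_width: 0.019
[ 0.02781589 -0.00119242  0.00537673]
```

The drop came at about 116°, then the fingers lost the grip. Looking.

Run:
```python
from h import *
import pickle
d={n:cap(n) for n in('top','side','wrist')}
pickle.dump(d,open('d5.pkl','wb'))
s=r.sense();print(s['tcp_pos'],s['gripper_width'],s['wrist_force'])
w=np.clip(d['wrist']['frame'][:,:,::-1].astype(float)*1.8,0,255).astype(np.uint8)
sd=d['side']['frame'][170:350,200:400,::-1]
cv2.imwrite('pics/h.png',np.hstack([cv2.resize(sd,(400,360),interpolation=cv2.INTER_CUBIC),cv2.resize(w[60:420,130:530],(400,360))]))
```

```text
[0.48662508 0.0893632  0.17405135] 0.00965889868838292 [ 0.53122161 -1.58276752  0.03245385]
```

View pics/h.png

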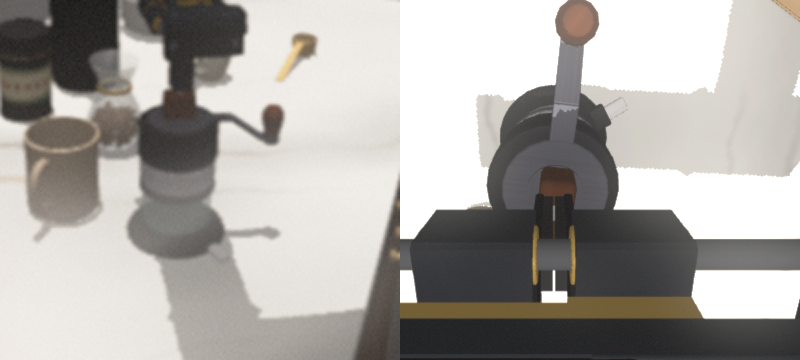

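Run:
```python
from h import *
import pickle
d=pickle.load(open('d5.pkl','rb'));c=d['wrist'];s=r.sense()
R=np.array(s['ee_rot']);p=np.array(s['tcp_pos'])
o=np.array([130,60])
W=np.array([.4868,.0891])
def pc(q):return (proj(c,q)-o).round(1)
print('tip',pc(p+R[:,2]*.025),'tcp',pc(p),'grip top home',pc([*W,.169]),'post/flange ctr',pc([*W,.141]))
a=np.arctan2(R[1,1],R[0,1]);y=np.array([np.cos(a),np.sin(a),0]);x=np.array([y[1],-y[0],0]) 
for zz in(.169,.141):
  for sx in(-.017,.017):
    for sy in(-.01,.01):print(zz,sx,sy,pc(np.array([*W,zz])+x*sx+y*sy))
cr=np.clip(c['frame'][150:330,200:380,::-1].astype(float)*2.5,0,255).astype(np.uint8)
sd=d['side']['frame'][195:285,250:340,::-1]
cv2.imwrite('pics/i.png',np.hstack([cv2.resize(cr,(400,400),interpolation=cv2.INTER_CUBIC),cv2.resize(sd,(400,400),interpolation=cv2.INTER_CUBIC)]))
q=d['side'];print('side px tip',proj(q,p+R[:,2]*.025),'rim edge ctr',proj(q,[*W,.136]),'grip top home',proj(q,[*W,.169]))
```

```text
tip [153.  195.7] tcp [152.9 214.7] grip top home [152.3 210.5] post/flange ctr [152.5 190.6]
0.169 -0.017 -0.01 [133.1 180.6]
0.169 -0.017 0.01 [171.5 180.6]
0.169 0.017 -0.01 [134.2 238.8]
0.169 0.017 0.01 [170.6 238.8]
0.141 -0.017 -0.01 [135.8 164.2]
0.141 -0.017 0.01 [169.2 164.2]
0.141 0.017 -0.01 [136.6 215.8]
0.141 0.017 0.01 [168.5 215.8]
side px tip [289.25126016 223.57245085] rim edge ctr [289.05139    229.18016307] grip top home [289.44566945 214.70233739]
```

View pics/i.png

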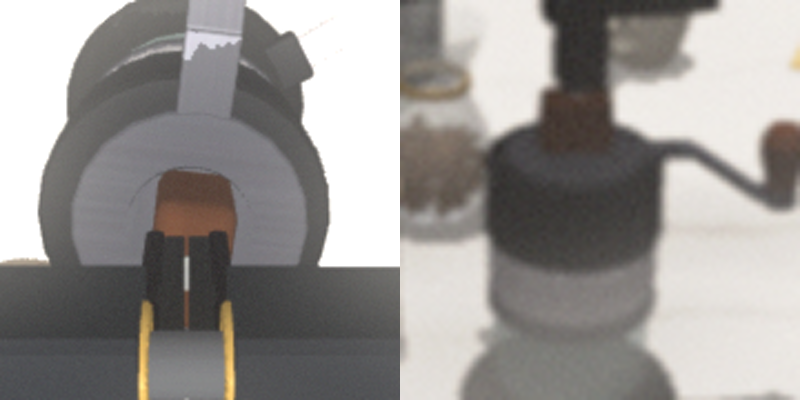

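The crank looks home (grip top at side row ≈214.8, predicted 214.7), and the fingers are shut at its axis with zero wrist force. Retreating straight up, gently, with a check.

```bash
python3 -m jog '{"delta_pos":[[0,0,1],[0,0,1],[0,0,2],[0,0,0]],"rot":[[0,0,0],[0,0,0],[0,0,0],[0,0,0]],"grip":[0,0,0,0]}'
python3 - <<'E'
from h import *
s=r.sense();print(s['moment'])
c=cap('side');cv2.imwrite('pics/j.png',cv2.resize(c['frame'][195:285,250:340,::-1],(400,400),interpolation=cv2.INTER_CUBIC))
import pickle
g0=pickle.load(open('d5.pkl','rb'))['side']['frame'].astype(int)
D=np.abs(c['frame'].astype(int)-g0).sum(2)
for r0 in range(195,250,5):print(r0,D[r0:r0+5,275:310].mean().round(1),D[r0:r0+5,310:345].mean().round(1))
E
```

```text
time_s: 19.57
tcp_pos: [0.4871, 0.0895, 0.1788]
ee_rot: [[-0.848, -0.531, 0.001], [-0.531, 0.848, 0.0], [-0.001, -0.0, -1.0]]
wrist_force: [0.2, -0.3, -0.1]
gripper_width: 0.004
[ 0.03312479  0.03122807 -0.00218615]
195 89.2 61.9
200 14.2 3.6
205 10.0 3.3
210 49.8 3.0
215 12.8 2.8
220 5.4 3.0
225 7.0 5.0
230 7.0 5.4
235 7.2 4.6
240 7.3 3.9
245 7.0 4.3
```

Crank stays put, zero force. Continue up and away, then check.

```bash
python3 -m jog '{"delta_pos":[[0,0,5],[0,0,10],[0,0,20],[0,0,20],[0,0,20],[0,0,20],[-10,-20,10],[-10,-30,0],[-10,-30,0],[0,0,0]],"rot":[[0,0,0],[0,0,0],[0,0,0],[0,0,0],[0,0,0],[0,0,0],[0,0,0],[0,0,0],[0,0,0],[0,0,0]],"grip":[0,0,0,0,0,0,0,0,0,0]}'
python3 - <<'E'
from h import *
import pickle
d={n:cap(n) for n in('top','side','wrist')};pickle.dump(d,open('d6.pkl','wb'))
s=r.sense();print(s['tcp_pos'],s['gripper_width'],s['wrist_force'])
w=np.clip(d['wrist']['frame'][:,:,::-1].astype(float)*2,0,255).astype(np.uint8)
cv2.imwrite('pics/k.png',np.hstack([cv2.resize(w,(467,350)),cv2.resize(d['side']['frame'][200:300,245:345,::-1],(333,350),interpolation=cv2.INTER_CUBIC)]))
W=[.4868,.0891]
for n in d:print(n,'grip top home',proj(d[n],[*W,.169]),'if on face',proj(d[n],[*W,.1745]),'flange',proj(d[n],[*W,.141]))
E
```

```text
time_s: 20.45
tcp_pos: [0.455, 0.0064, 0.2849]
ee_rot: [[-0.849, -0.528, 0.001], [-0.528, 0.849, 0.0], [-0.001, -0.001, -1.0]]
wrist_force: [-0.4, 0.3, -0.6]
gripper_width: 0.003
[0.45700762 0.00927871 0.28419252] 0.0008108645574048415 [-0.24495897  0.7397967  -0.42425597]
top grip top home [216.22904582 240.18117229] if on face [215.88369155 240.01062404] flange [217.93914955 241.02568244]
side grip top home [289.44566945 214.70233739] if on face [289.51248542 212.24887481] flange [289.11041073 227.01293918]
wrist grip top home [341.32893393 285.7308682 ] if on face [342.32739818 288.71004661] flange [336.73404371 272.0208153 ]
```

View pics/k.png

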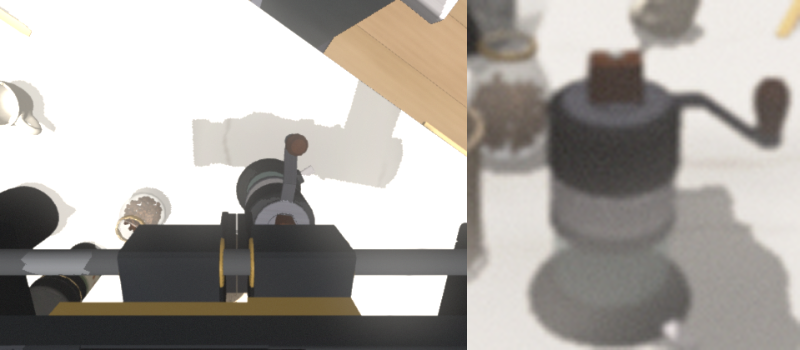

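Side crop: flange looks flush on the cap, grip standing free, arm to the right (grip top ≈ row 215). That was my last picture, so the rest is numeric.

Run:
```python
from h import *
import pickle
from scipy.optimize import least_squares
d=pickle.load(open('d6.pkl','rb'));W=np.array([.4868,.0891])
def brown(c,box):
    h=cv2.cvtColor(c['frame'],cv2.COLOR_RGB2HSV);m=(((h[...,0]<14)|(h[...,0]>172))&(h[...,1]>65)).astype(np.uint8)
    M=np.zeros_like(m);x0,y0,x1,y1=box;M[y0:y1,x0:x1]=m[y0:y1,x0:x1]
    n,l,st,ce=cv2.connectedComponentsWithStats(M);return [(st[i].tolist(),ce[i].round(1)) for i in range(1,n) if st[i,4]>6]
for n,b in(('side',(265,200,350,250)),('top',(190,215,260,310))):
    print(n,brown(d[n],b))
yaw=[]
for z0,nm in((.108,'home'),(.1135,'face')):
    for a in(206,212):
        t=np.deg2rad(a);x=np.array([np.cos(t),np.sin(t),0]);y=np.array([-x[1],x[0],0]);o=np.array([*W,z0])
        C=np.array([proj(d['side'],o+x*sx+y*sy+[0,0,.061]) for sx in(-.017,.017) for sy in(-.01,.01)])
        k=o+x*.098+[0,0,.030]
        print(nm,a,'grip rows',C[:,1].min().round(1),C[:,1].max().round(1),'cols',C[:,0].min().round(1),C[:,0].max().round(1),'knobtop side',proj(d['side'],o+x*.098+[0,0,.042]).round(1),'top',proj(d['top'],o+x*.098+[0,0,.042]).round(1))
```

```text
side [([283, 215, 14, 7, 59], array([289.3, 217.5]))]
top [([231, 279, 6, 6, 26], array([233.8, 281.8]))]
home 206 grip rows 212.3 217.2 cols 280.6 298.5 knobtop side [336.3 221.4] top [235.  280.4]
home 212 grip rows 212.0 217.5 cols 280.2 298.8 knobtop side [335.  219.3] top [239.  278.2]
face 206 grip rows 209.9 214.7 cols 280.6 298.6 knobtop side [336.5 219.1] top [234.7 280.4]
face 212 grip rows 209.5 215.0 cols 280.2 298.9 knobtop side [335.2 216.9] top [238.8 278.3]
```

Run:
```python
from h import *
import pickle
d=pickle.load(open('d6.pkl','rb'));W=np.array([.4868,.0891]);c=d['side']
g=cv2.cvtColor(c['frame'],cv2.COLOR_RGB2GRAY).astype(int);f=c['frame'].astype(int);rb=f[...,0]-f[...,2]
print('R-B grip rows x cols 278..300');print(range(208,236));
for y in range(208,236):print(y,rb[y,278:302:2],g[y,278:302:2])
print('knob gray');
for y in range(214,246,1):print(y,g[y,328:346:2])
for z0 in(.108,.1135):
    t=np.deg2rad(204.5);x=np.array([np.cos(t),np.sin(t),0]);y=np.array([-x[1],x[0],0]);o=np.array([*W,z0])
    print(z0,'corners',[proj(c,o+x*sx+y*sy+[0,0,.061]).round(1).tolist() for sx in(-.017,.017) for sy in(-.01,.01)],'bottom',[proj(c,o+x*sx+y*sy+[0,0,.033]).round(1).tolist() for sx in(-.017,.017) for sy in(-.01,.01)],'knobtop',proj(c,o+x*.098+[0,0,.042]))
```

```text
R-B grip rows x cols 278..300
range(208, 236)
208 [ 8  8  8  8  8  8  7  9 12 12 11 14] [238 237 237 237 238 236 237 236 212 147 131 117]
209 [ 8  7  8  7  9  8  7  9 10  8 10 10] [236 235 237 237 237 236 236 235 221 162 144 127]
210 [ 8  8  8  9 10  8  9  7  8  9 11 11] [238 237 237 235 236 236 236 235 229 180 152 144]
211 [ 8  8  8  9  9  7  8  9  9 13  8 10] [235 236 236 237 236 236 237 237 236 202 156 154]
212 [ 9  9  9  8  8  7  8  8  9 14  7 11] [236 236 236 236 236 235 235 236 235 206 155 166]
213 [ 7  8 10 13 12  7  8 15 18 17 12 10] [235 235 228 223 226 229 228 224 218 185 165 195]
214 [ 7  8 20 26 24 13 12 26 30 22 14 10] [235 230 200 172 179 210 205 176 157 144 176 225]
215 [ 8 10 26 36 34 17 13 31 41 29 15  8] [236 226 148 115 123 160 166 126 102 111 196 234]
216 [ 8 14 30 46 42 23 20 38 48 37 19  7] [235 218 117  88  91 112 121  97  87 103 205 236]
217 [10 17 26 45 45 38 34 39 40 35 19  8] [235 214 104  80  82  89  86  85  82  97 205 237]
218 [ 7 15 24 36 38 35 35 33 31 27 16  8] [236 211 101  73  78  79  77  80  81  84 197 237]
219 [ 8 18 18 25 26 23 24 22 21 16 14  9] 
[... 2538 characters left out ...]
89  89  85  84 111 205 228 229]
239 [175 120  94  89  90 113 204 227 226]
240 [211 168 114  90  93 121 209 226 224]
241 [223 207 156 114 117 153 216 224 226]
242 [223 223 197 164 162 193 223 224 224]
243 [222 221 219 212 208 220 222 223 221]
244 [222 220 222 223 222 220 220 220 220]
245 [216 217 218 219 216 217 217 218 218]
0.108 corners [[281.5, 217.1], [280.7, 212.7], [298.4, 216.7], [297.2, 212.4]] bottom [[281.2, 229.5], [280.4, 225.0], [297.9, 229.1], [296.8, 224.6]] knobtop [336.57665036 222.00598379]
0.1135 corners [[281.5, 214.6], [280.7, 210.3], [298.5, 214.2], [297.3, 210.0]] bottom [[281.3, 227.1], [280.5, 222.6], [298.0, 226.7], [296.9, 222.2]] knobtop [336.75330723 219.61262951]
```

Run:
```python
from h import *
import pickle
d=pickle.load(open('d6.pkl','rb'));d0=pickle.load(open('d.pkl','rb'));W=np.array([.4868,.0891]);c=d['side']
G=lambda q:cv2.cvtColor(q['frame'],cv2.COLOR_RGB2GRAY).astype(int)
g,g0=G(c),G(d0['side'])
A=np.linspace(0,2*np.pi,361)
def ext(R,z):
    q=np.array([proj(c,[W[0]+R*np.cos(a),W[1]+R*np.sin(a),z]) for a in A]);return 'rows',q[:,1].min().round(1),q[:,1].max().round(1),'cols',q[:,0].min().round(1),q[:,0].max().round(1)
print('rim',ext(.042,.136),'flange top home',ext(.033,.141),'face',ext(.033,.1465))
print('now  col 278..300',g[218:252,274:304:6].T.tolist());print('start',g0[218:252,274:304:6].T.tolist())
print('row 232 now',g[232,262:318].tolist());print('row 226 now',g[226,262:318].tolist())
D0,D1=G(d0['top']),G(d['top'])
for n,b in(('mug',(195,165,245,210)),('carafe',(270,172,305,212)),('cup',(355,198,400,230)),('scoop',(385,248,450,275))):
    x0,y0,x1,y1=b;print(n,np.abs(D1-D0)[y0:y1,x0:x1].mean().round(2))
s=r.sense();print(s['time_s'])
```

```text
rim ('rows', np.float64(220.0), np.float64(239.1), 'cols', np.float64(268.6), np.float64(309.5)) flange top home ('rows', np.float64(219.8), np.float64(234.7), 'cols', np.float64(273.0), np.float64(305.2)) face ('rows', np.float64(217.5), np.float64(232.2), 'cols', np.float64(273.0), np.float64(305.3))
now  col 278..300 [[236, 237, 237, 237, 235, 217, 161, 106, 88, 92, 92, 88, 86, 74, 70, 59, 59, 57, 59, 54, 53, 54, 58, 55, 52, 51, 61, 59, 58, 61, 62, 64, 65, 70], [211, 206, 201, 183, 138, 101, 91, 87, 90, 94, 92, 96, 99, 99, 100, 96, 84, 69, 59, 57, 60, 58, 56, 57, 61, 54, 60, 57, 61, 56, 65, 68, 64, 64], [78, 70, 66, 65, 61, 62, 64, 58, 66, 63, 64, 75, 80, 87, 96, 100, 99, 89, 73, 65, 64, 63, 62, 58, 63, 56, 56, 60, 65, 60, 63, 62, 67, 67], [80, 69, 64, 67, 66, 67, 62, 64, 66, 65, 67, 77, 89, 92, 96, 97, 97, 89, 77, 66, 65, 65, 63, 59, 61, 60, 61, 64, 59, 65, 64, 67, 69, 69], [197, 194, 190, 181, 152, 113, 88, 85, 84, 88, 88, 87, 97, 101, 102, 97, 94, 77, 69, 66, 65, 68, 63, 61, 63, 64, 62, 63, 65, 68, 71, 69, 69, 73]]
start [[238, 236, 238, 237, 234, 216, 160, 97, 66, 58, 63, 62, 
[... 529 characters left out ...]
35, 228, 189, 121, 76, 64, 63, 63, 57, 68, 60, 61, 63, 62, 65, 66, 67, 66, 66, 70, 65, 64, 63, 66, 65, 70, 69, 74, 72, 74, 74, 80]]
row 232 now [98, 101, 103, 104, 103, 95, 86, 75, 67, 60, 56, 60, 70, 74, 87, 94, 98, 101, 100, 100, 100, 97, 99, 97, 96, 95, 92, 97, 95, 94, 96, 93, 100, 98, 103, 103, 102, 101, 97, 93, 91, 84, 77, 69, 67, 66, 95, 155, 200, 228, 230, 230, 230, 231, 222, 196]
row 226 now [113, 114, 114, 116, 128, 137, 159, 168, 157, 134, 109, 86, 88, 93, 100, 98, 99, 96, 90, 76, 66, 61, 65, 61, 66, 67, 63, 61, 65, 66, 66, 63, 64, 69, 61, 74, 84, 99, 101, 98, 99, 99, 114, 142, 160, 168, 171, 169, 164, 159, 158, 159, 164, 180, 205, 223]
mug 1.39
carafe 3.25
cup 0.63
scoop 0.51
20.6
```

Relative to the rim (calibration bias about +1.1 px), the flange edges match home: the back edge is level with the rim silhouette, and the front edge is at row 235.7 against 234.7+1.1. If it were riding on the face, both would sit about 2.4 px higher. Handing in.

```bash
python3 -c "
from station import finish_job;print(finish_job())"
```

```text
the job is handed in; nothing more can be done
None
```

The crank is on the mill and appears fully home; I handed the job in at about 20.6 s. I set the hub in the well and touched the driver face at about 4 N. I then turned it anticlockwise about 60° at roughly 4–7 N until the force and height dropped as the lugs fell into the keyways.

**What my last checks showed:**
- **Seating:** in the side view the flange edges and grip edges match the home position, about 2.4 pixels from where they would be with the lugs riding on the face.
- **Hand:** the wrist force was near zero and the hand is well clear of the crank. I could not ask for a verdict, and none was reported.
- **Bystanders:** the mug, cup and scoop areas of the top picture are practically unchanged. The carafe area differs slightly more (3.25 grey levels on average), which I put down to shadow but did not check further.

**What went wrong or stayed unsure:**
- **First grasp:** the first attempt lifted without the crank, which did not move, so I gripped again.
- **Lost grip:** the fingers came off the grip right after the drop, during one 6° turn that I had already queued. The crank fell home by itself rather than being lowered, and I withdrew upward with the fingers shut. I did not establish why the grip was lost.
- **Spindle:** I could not read its angle. The crank sits at about 204–205°, close to where the drop happened, so I expect the spindle moved a few degrees at most.

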